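# Scan the orange stock label on a timber blank

## Robot

A 7-joint arm with a two-finger parallel gripper is mounted at the origin on the work surface. World frame = base frame: x ahead of the robot, y to its left, z up, the work surface at z = 0. Lengths are in m, angles in rad, forces in N, time in s.
With the tool pointing down it reaches from about 0.4 to 0.85 m from the base axis. Payload 4.5 kg.
Tool frame: the origin (TCP) lies between the finger pads; the fingertips stand 19 mm ahead of it and the grasp point (between the pads) is the TCP; z points along the fingers, y is the direction in which the jaws open and shut (so a half turn about z gives the same grasp; the last joint's range is limited). The gripper opens to 88 mm and grips with 3 to 60 N. Pads are 18 mm wide; open, the fingers measure 123 mm over their backs; the gripper's body (75 mm by 187 mm) begins 45 mm behind the grasp point.
Start: joints at [-1.203, 0.689, -0.195, 1.565, 0.157, 0.902, -0.215], TCP at [0.205, 0.591, 0.258] pointing down, gripper open.
Joint ranges: [-3.01, 3.01], [-0.46, 2.08], [-1.47, 1.51], [0.13, 2.56], [-1, 4.14], [0.04, 2.09], [-2.66, 2.66]. Speed limits (rad/s): [2.57, 2.57, 3.14, 3.14, 3.14, 3.14, 3.14].

## Interface

Orientations are given as a unit quaternion [x, y, z, w].
In Python, from plant import status, snapshot, finish_job, cut_out, tip_of gives the robot as it stands. The module is installed in compiled form; this text tells all that it offers.
- The arm moves only by the tool carry_out, never from a script. Its arguments are lists of equal length, an entry for each row: "linear": the shift along the world's x, y, z in m, a list of three; "roll": the turn about the world's z in rad. A call has 1 to 8 rows; each row is the pose to reach, as a shift and turn from the pose measured when the call began; what a row does not reach only later rows make up. A row lasts 1/12 s, in which the tool goes at most 41.7 mm and 7.16 degrees, less where a joint would pass 70% of its speed; a pose out of reach is approached as far as the arm can. A call with a gripper value outside its range is refused whole. "gripper" is the opening, from 0 (shut) to 1 (fully open), set as the call begins (left out, the last holds). The fingers move at their own pace and stop on an object; "grip_force" is the grip in N (left out, the last holds). Time passes only in rows, so rows that repeat a pose let the fingers close. It gives the time, the measured TCP pose, the force and the opening at its end, in the units of the state.
- status.get_state(): the state, without advancing time (a new reading comes with each control period).
- snapshot(name): name is "scene" or "side" or "wrist"; returns a dict with "img" (400x640x3 uint8, red, green, blue), "range_z" (400x640 float32, m along the optical axis (not along the pixel's ray), 0 where there is no reading), "fx", "fy", "cx", "cy" (pixels), "world_from_camera" (4x4, takes a point from camera to world coordinates). Camera axes: x right, y down, z forward; pixel columns grow to the right and rows downward; lengths in m; the calibration is good to about 2 mm. A picture is of the moment at which its call begins.
- finish_job(): hands the job in, once; it reports no verdict.
Trained networks look in a picture, given as the dict that the camera call returned (one of the last four; its "shot" number tells which), for a name from the list of things; names that differ only in an ending like _2 or _b are one class to them, and where a whole thing is asked for, a point or a joint stands for the part that bears it (a point fixed in the world has none). Each returns a list of dicts, best first, with "confidence" (0 to 1); they miss things now and then, are a little off and sometimes report something else, mostly with a low value. They report only what shows in the picture. A call takes as long as a camera call. They do not tell look-alikes from the thing itself.
- cut_out(picture, query): "region" (400x640 bool, what is visible of it) and "pixel" ([column, row] in pixels, amid what is visible of it).
- tip_of(picture, query): "pixel" ([column, row] in pixels: a listed point, or the origin of a listed thing).
The state is a dict: "clock": time; "q": joint angles; "qd": joint speeds; "joint_torque": joint torques, N m; "tool_pos": TCP position; "eef_rot": TCP orientation; "contact_force": force on the tool from outside, world axes, zero at the start; "moment": the same for the moment, N m; "opening": opening from 0.0 (shut) to 1.0 (fully open).
Only numpy, scipy, OpenCV 4.12 (cv2) and the standard library are available. Lean on these libraries where they do the work, as an engineer would, in place of code of your own. Each camera call takes 0.05 s, during which the arm holds its last target.

## Task

Lift the yellow scanner out of its charging dock by the swinging steel ring on its top (the dock shields its barrel), stand it upright in the middle of the green mat and let go. Then take it again, this time firmly by its yellow barrel, and with that grip point its red window squarely at the centre of the orange-bordered label on the standing timber blank from about 10 cm away, and hold it steady there for a good second. Finally stand it back upright in the middle of the mat without dropping it, let go, and leave the flask, jar and brush where they are.

Things in the scene. Friction and masses are not known exactly. Their poses are not given: they have to be found in the camera images.
- scanner: Pistol scanner, 0.3 kg. Origin: centre of its black foot's underside (foot 80 x 50 x 12). An upright handle (34 x 30 at x = -8) carries the yellow barrel, x -45 to 75, 46 wide (y), z 78 to 116. The beam leaves the red window at the front end along +x; z is up when it stands. Centre of mass near x = 6, z = 61.
- barrel: The scanner's yellow barrel, rigidly part of it: 120 (x) x 46 (y) x 38 (z); origin at the centre of its underside (x = 15, z = 78 of the scanner), axes as the scanner's.
- lens (a point): Centre of the scanner's red window, on the front end of the barrel (x = 75, y = 0, z = 97 in the scanner's frame); same axes as the scanner: beam along +x.
- ring_top (a point): Middle (on its axis) of the cross-bar (along the scanner's y) of the steel ring, a U-shaped bail of 10 thick round bar, 46 wide, hinged on the barrel's top. The bar's axis is 20 from the hinge, which is at x = 6, z = 118 of the scanner. The point's z points from hinge to bar.
- ring (a joint): Angle of the ring (rad): 0 stands square to the barrel's top, positive leans to the window end, range -1.1 to 1.1. Light friction keeps the free ring where it is, but the scanner, hung from it, swings and hangs about level.
- dock: Fixed grey dock: base plate 150 (x) x 86 (y), 8 thick, its middle 15 ahead (+x) of the origin, which is on the bench. Two 10 thick cheeks, 64 apart inside, rise along the long sides to 118 above the bench; open at front, rear and top. The scanner stands in it, origin over origin, window towards the dock's +x.
- mat: Fixed square green mat with a black edge, 170 x 170, 4 thick; origin at the centre of its underside, on the bench.
- blank: Fixed standing timber blank, 222 wide (y), 45 thick (x), 250 tall; origin at the centre of its underside. Its labelled face looks along its own -x, 22.5 from the origin.
- label_orange: The label to scan: plate 84 wide (y), 64 high (z), 2 thick, orange border round white paper with black bars, on the blank's face. Origin at its centre; it faces its own -x, so a scanner aimed squarely has its x along the label's x.
- label_blue: The other label, alike but with a blue border, beside the orange one (which is on which side varies); not the one wanted.
- flask: Bystander: dark bottle with a black cap, 66 across, 200 tall; origin at the centre of its underside.
- jar: Bystander: amber jar with a white lid, 64 across, 85 tall; origin at the centre of its underside.
- brush: Bystander: hand brush lying flat, along its x, about 200 long.
Things that resemble listed ones, but are neither listed nor needed, are in the scene too. There is more than one size of the scanner; the one meant has the size given above.

How it is judged:
On the way, in this order (a step that is already met when the one before it is completed fails the run):
1. the scanner stands upright in the middle of the mat (within 50 mm of its centre), let go (horizontal distance between scanner and mat below 0.05 m and height (world z) of scanner below 0.01 m and angle between scanner's own z axis and vertical below 0.1 rad and linear speed of scanner below 0.02 m/s and contact force between the fingers and scanner below 0.1 N), for 0.2 s.
2. the scanner's window is 60 to 140 mm from the orange label, the beam within 15 mm of the label's centre and square to it within 12 degrees, held by the barrel and still for a second (x of label_orange in the frame of lens between 0.06 and 0.14 m and y of label_orange in the frame of lens between -0.015 and 0.015 m and z of label_orange in the frame of lens between -0.015 and 0.015 m and angle between the x axis of scanner and the x axis of label_orange, either way round below 0.21 rad and linear speed of scanner below 0.02 m/s and angular speed of scanner below 0.15 rad/s and contact force between the fingers and barrel above 2 N), for 1 s.
At the end, for the whole second after the job is handed in: The scanner stands upright (within 6 degrees) on the mat, within 50 mm of its centre, at rest and let go (all of step 1); the robot touches nothing.
It fails at once if the scanner is tipped right over (more than 70 degrees) (angle between scanner's own z axis and vertical above 1.22 rad).
It fails at once if the scanner is dropped (falls free of the fingers by more than about 2 cm) (linear speed of scanner above 0.6 m/s and contact force between the fingers and scanner below 0.1 N).
It fails at once if the flask is knocked over or moved more than 3 cm (distance of flask from where it was at the start of the episode above 0.03 m or angle between flask's own z axis and vertical above 0.3 rad).
It fails at once if the jar is knocked over or moved more than 3 cm (distance of jar from where it was at the start of the episode above 0.03 m or angle between jar's own z axis and vertical above 0.3 rad).
It fails at once if the brush is moved more than 3 cm (distance of brush from where it was at the start of the episode above 0.03 m).
It also fails if it takes over 67 s, if anything falls off the work surface, if the arm or the gripper's body presses on something with over 40 N, if the wrist force passes 120 N, or if a joint passes its speed limit or range.

## Working session

There is one attempt and no reset: what is moved stays moved. The work goes in short steps, Python scripts to look and compute and a tool call to move; the robot and the scene stay as the last step left them, time stands still between calls to the robot, and variables do not carry over. Pictures are saved under pics/ and viewed, and the job is handed in when it is done.

Besides the shell and the picture viewer there is one more tool, called after ">>>" by a JSON object that holds its "method" and its "body", one argument or row to a line. carry_out: Moves the arm, as the interface text tells. Its arguments: {"type":"object","properties":{"linear":{"type":"array"},"roll":{"type":"array"},"gripper":{"type":"number"},"grip_force":{"type":"number"}},"required":["linear","roll"]}

```bash
mkdir -p pics; cat > h.py <<'E'
import numpy as np, cv2
from plant import status, snapshot, finish_job, cut_out, tip_of
def save(p,name,crop=None,s=1):
    im=p['img'][:,:,::-1]
    if crop: im=im[crop[1]:crop[3],crop[0]:crop[2]]
    if s!=1: im=cv2.resize(im,None,fx=s,fy=s,interpolation=cv2.INTER_CUBIC)
    cv2.imwrite('pics/'+name+'.png',im)
def cloud(p):
    z=p['range_z'];v,u=np.mgrid[:400,:640]
    P=np.stack([(u-p['cx'])/p['fx']*z,(v-p['cy'])/p['fy']*z,z],-1)
    T=np.array(p['world_from_camera']);W=P@T[:3,:3].T+T[:3,3]
    W[z<=0]=np.nan
    return W
def proj(p,X):
    T=np.linalg.inv(p['world_from_camera']);c=np.asarray(X)@T[:3,:3].T+T[:3,3]
    return np.stack([c[...,0]/c[...,2]*p['fx']+p['cx'],c[...,1]/c[...,2]*p['fy']+p['cy']],-1)
E
python3 - <<'E'
from h import *
for n in ['scene','side']:
    p=snapshot(n);save(p,n+'0')
    W=cloud(p)
    print(n,np.round(p['world_from_camera'],3).tolist())
    for q in ['scanner','dock','mat','blank','label_orange','label_blue','flask','jar','brush','ring_top','lens','barrel']:
        try:
            for d in cut_out(p,q)[:3]:
                r=d['region'];print(q,round(d['confidence'],2),np.round(d['pixel']),r.sum(),np.round(np.nanmedian(W[r],0),3))
        except Exception as e: print(q,e)
print(status.get_state())
E
```

```text
scene [[-0.835, 0.447, -0.32, 0.892], [0.55, 0.683, -0.48, 0.499], [0.004, -0.577, -0.817, 1.001], [0.0, 0.0, 0.0, 1.0]]
scanner 0.93 [328. 138.] 354 [ 0.333 -0.277  0.071]
scanner 0.63 [280. 138.] 519 [ 0.5   -0.311  0.126]
dock 0.88 [280. 155.] 1445 [ 0.514 -0.283  0.074]
mat 0.64 [314. 240.] 2896 [0.569 0.003 0.006]
blank 0.72 [434. 278.] 3981 [0.47  0.332 0.236]
label_orange 0.64 [419. 283.] 187 [0.496 0.324 0.206]
label_blue 0.45 [424. 250.] 97 [0.422 0.262 0.178]
jar 0.7 [237. 199.] 333 [ 0.724 -0.191  0.086]
brush 0.67 [305. 295.] 922 [0.697 0.134 0.02 ]
lens 0.71 [325. 138.] 231 [ 0.337 -0.275  0.077]
lens 0.71 [234. 233.] 1026 [ 0.772 -0.073  0.123]
lens 0.67 [279. 140.] 470 [ 0.509 -0.311  0.125]
barrel 0.79 [278. 139.] 490 [ 0.509 -0.31   0.125]
barrel 0.76 [328. 134.] 254 [ 0.341 -0.276  0.077]
side [[0.897, -0.314, 0.312, 0.175], [-0.442, -0.605, 0.662, -0.775], [-0.019, -0.731, -0.682, 0.927], [0.0, 0.0, 0.0, 1.0]]
scanner 0.95 [286. 335.] 852 [ 0.326 -0.292  0.074]
scanner 0.55 [360. 307.] 1287 [ 0.489 -0.326  0.123]
dock 0.77 [355. 329.] 2717 [ 0.475 -0.353  0.072]
ma
[... 687 characters left out ...]
-0.327  0.123]
{'clock': 1.3, 'q': array([-1.20321124,  0.68909901, -0.19458738,  1.565297  ,  0.15730554,
        0.90249948, -0.21510342]), 'qd': array([ 0.0004376 , -0.00161734,  0.00054622, -0.00129795,  0.00070058,
       -0.00015481,  0.00039342]), 'joint_torque': array([-3.46070610e-04, -5.27475893e+01, -1.26733381e+00, -1.53751123e+01,
       -5.19283139e-02, -8.23409573e-04,  2.84951147e-05]), 'tool_pos': array([0.20475483, 0.59053363, 0.25774382]), 'eef_rot': array([1.66112825e-01, 9.86106753e-01, 3.97936193e-05, 6.82979494e-06]), 'contact_force': array([-0.38475442,  0.20991098,  0.43874143]), 'moment': array([ 0.02543184, -0.00970142, -0.03090456]), 'opening': 0.9973648563390394}
```

View pics.

View pics/scene0.png

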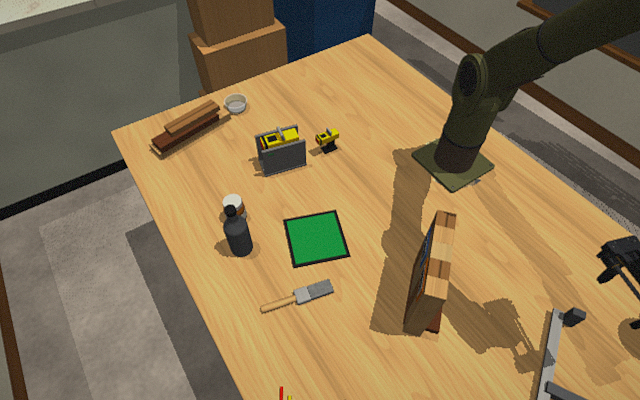

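View pics/side0.png

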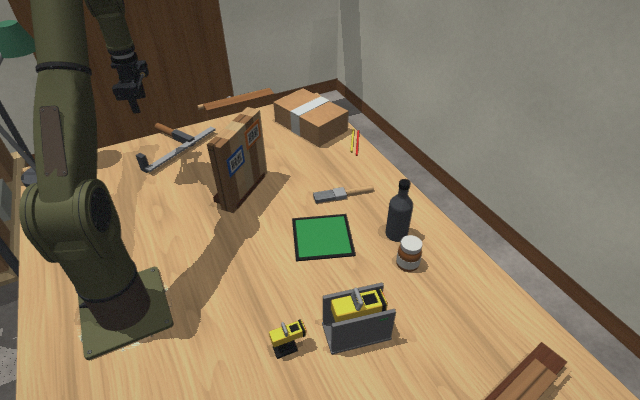

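```bash
python3 - <<'E'
from h import *
ps={n:snapshot(n) for n in ['scene','side']}
np.savez('p0.npz',**{n+k:ps[n][k] for n in ps for k in ['img','range_z','fx','fy','cx','cy','world_from_camera']})
save(ps['side'],'crop_sc',(255,270,415,370),5); save(ps['scene'],'crop_sc2',(240,110,360,190),6)
save(ps['side'],'crop_lb',(200,100,280,215),5)
for n,p in ps.items():
    W=cloud(p);hsv=cv2.cvtColor(p['img'],cv2.COLOR_RGB2HSV)
    x,y,z=W[...,0],W[...,1],W[...,2]
    box=(x>.38)&(x<.65)&(y<-.2)&(y>-.42)
    yel=(hsv[...,0]>20)&(hsv[...,0]<35)&(hsv[...,1]>150)&(hsv[...,2]>100)
    m=box&yel&(z>.115)&(z<.132)
    r=cv2.minAreaRect(W[m][:,:2].astype(np.float32)*1000);print(n,'yel top',m.sum(),r,np.median(z[m]))
    gr=hsv[...,1]<80
    m=box&gr&(z>.113)&(z<.122)
    r=cv2.minAreaRect(W[m][:,:2].astype(np.float32)*1000);print('cheeks',m.sum(),r)
    m=box&(z>.134);print('ring',m.sum(),np.round(np.median(W[m],0),3),W[m][:,2].max(), W[m].min(0),W[m].max(0))
    g=(hsv[...,0]>50)&(hsv[...,0]<75)&(hsv[...,1]>150)&(z<.02)&(x>.4)&(x<.8)&(abs(y)<.15)
    r=cv2.minAreaRect(W[g][:,:2].astype(np.float32)*1000);print('mat',r,np.median(z[g]))
    # blank
    b=(x>.33)&(x<.58)&(y>.15)&(y<.42)&(z>.03)&(z<.26)
    t=b&(z>.243);print('btop',cv2.minAreaRect(W[t][:,:2].astype(np.float32)*1000),np.median(z[t]))
    o=b&(hsv[...,0]>5)&(hsv[...,0]<16)&(hsv[...,1]>190)&(z<.24);print('or',o.sum(),np.round(np.nanmedian(W[o],0),3))
E
```

```text
scene yel top 337 ((498.8948974609375, -312.04986572265625), (56.932254791259766, 119.69857025146484), 77.24833679199219) 0.12562161899008473
cheeks 227 ((497.41265869140625, -317.33953857421875), (87.35049438476562, 144.27456665039062), 77.26776123046875)
ring 42 [ 0.496 -0.31   0.151] 0.15372546358031236 [ 0.48785369 -0.33996623  0.13542515] [ 0.50260691 -0.2936727   0.15372546]
mat ((566.7453002929688, -0.7063140869140625), (154.51058959960938, 151.5028839111328), 69.34833526611328) 0.006381315649562347
btop ((434.28271484375, 304.32373046875), (224.35751342773438, 45.57551193237305), 39.7236328125) 0.25171942137707004
or 71 [0.498 0.328 0.227]
side yel top 632 ((495.594970703125, -319.7016906738281), (46.8706169128418, 118.97299194335938), 77.52218627929688) 0.12323748757312514
cheeks 573 ((494.27923583984375, -320.0230712890625), (87.03971862792969, 144.61952209472656), 78.4806900024414)
ring 102 [ 0.491 -0.322  0.148] 0.1523709884586565 [ 0.48190148 -0.34049339  0.13430652] [ 0.50053091 -0.29845728  0.15237099]
mat ((565.5274658203125, -2.6030731201171875), (149.63975524902344, 147.67881774902344), 69.61880493164062) 0.0037783718366769525
btop ((432.9022216796875, 303.0248718261719), (224.98236083984375, 49.44484329223633), 39.085384368896484) 0.24912772722132748
or 23 [0.464 0.298 0.197]
```

View pics/crop_sc.png

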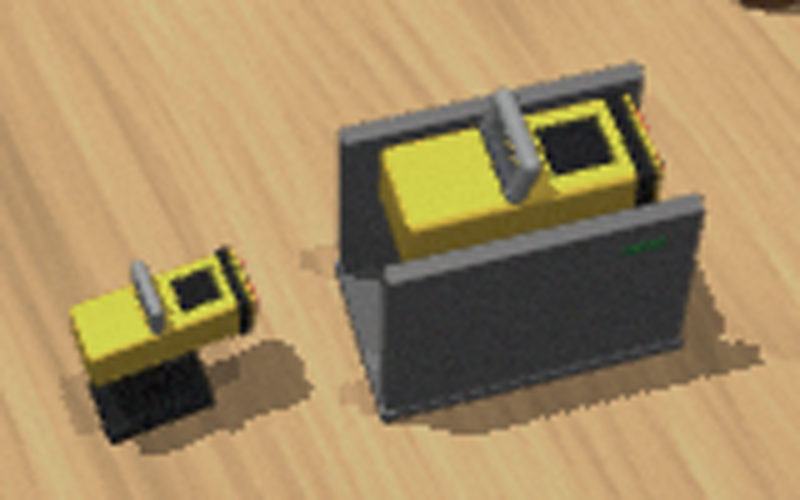

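View pics/crop_sc2.png

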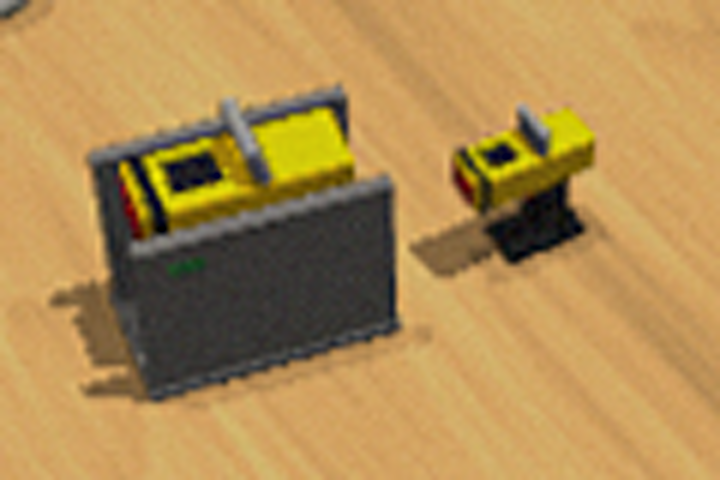

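View pics/crop_lb.png

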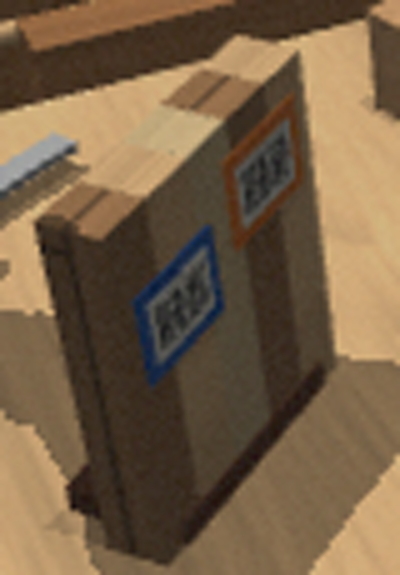

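Two scanner candidates show up. The large one stands in the dock at side (360,305), and the small one is loose at side (287,335). The docked one measures 119 x 47 mm across the barrel top, which matches the given size, so I'll use that one. Heading there, rising over the blank first.

>>> {"method": "carry_out", "body": {
  "linear": [
    [0.0, 0, 0.035],
    [0.01, -0.01, 0.07],
    [0.03, -0.03, 0.1],
    [0.05, -0.065, 0.1],
    [0.07, -0.1, 0.1],
    [0.09, -0.135, 0.1],
    [0.11, -0.17, 0.1],
    [0.13, -0.205, 0.1]
  ],
  "roll": [0, -0.1, -0.2, -0.3, -0.4, -0.5, -0.6, -0.7],
  "gripper": 1.0
}}

```text
clock: 2.07
tool_pos: [0.3353, 0.3837, 0.3581]
eef_rot: [0.496, 0.868, 0.0, 0.0]
contact_force: [1.6, -0.1, -0.4]
opening: 0.999
```

>>> {"method": "carry_out", "body": {
  "linear": [
    [0.02, -0.035, 0],
    [0.04, -0.07, 0],
    [0.06, -0.105, 0],
    [0.08, -0.14, 0],
    [0.1, -0.175, 0],
    [0.12, -0.21, 0],
    [0.14, -0.245, 0],
    [0.16, -0.28, 0]
  ],
  "roll": [-0.1, -0.2, -0.3, -0.4, -0.5, -0.6, -0.7, -0.75]
}}

```text
clock: 2.73
tool_pos: [0.496, 0.1021, 0.3583]
eef_rot: [0.781, 0.624, 0.001, 0.0]
contact_force: [0.6, 0.5, -0.9]
opening: 0.997
```

>>> {"method": "carry_out", "body": {
  "linear": [
    [0, -0.04, 0],
    [0, -0.08, 0],
    [0, -0.12, 0],
    [0, -0.16, 0],
    [0, -0.2, 0],
    [0, -0.24, 0],
    [0, -0.28, 0],
    [0, -0.32, -0.02]
  ],
  "roll": [0, 0, 0, 0, 0, 0, 0, 0]
}}

```text
clock: 3.4
tool_pos: [0.4975, -0.2186, 0.3425]
eef_rot: [0.781, 0.624, 0.003, 0.004]
contact_force: [0.8, 0.3, 0.4]
opening: 0.995
```

>>> {"method": "carry_out", "body": {
  "linear": [
    [0, -0.04, -0.02],
    [0, -0.08, -0.04],
    [0, -0.1, -0.06],
    [0, -0.1, -0.06],
    [0, -0.1, -0.06]
  ],
  "roll": [0, 0, 0, 0, 0]
}}

```text
clock: 3.82
tool_pos: [0.4962, -0.3197, 0.2811]
eef_rot: [0.782, 0.623, 0.002, 0.002]
contact_force: [0.3, -0.1, 0.1]
opening: 1.002
```

```bash
python3 - <<'E'
from h import *
s=status.get_state();q=s['eef_rot'];print(s['tool_pos'],q,np.degrees(2*np.arctan2(q[1],q[0]))-90,s['q'])
p=snapshot('wrist');save(p,'w1')
W=cloud(p);z=W[...,2]
m=(z>.14)&(z<.165);print(m.sum(),W[m].min(0),W[m].max(0),np.median(W[m],0),cv2.minAreaRect(W[m][:,:2].astype(np.float32)*1000))
hsv=cv2.cvtColor(p['img'],cv2.COLOR_RGB2HSV)
yel=(hsv[...,0]>20)&(hsv[...,0]<35)&(hsv[...,1]>150)&(z>.11)&(z<.13);print(yel.sum())
print(cv2.minAreaRect(W[yel][:,:2].astype(np.float32)*1000),np.median(z[yel]))
print(np.round(p['world_from_camera'],3).tolist())
E
```

```text
[ 0.49620227 -0.31973059  0.28111173] [0.78229007 0.62290771 0.00180172 0.0022302 ] -12.942057983013697 [ 0.36067853  0.6205855   0.23216604  1.66513473 -0.17825181  0.87108807
  0.43959157]
642 [ 0.48378435 -0.3397424   0.14000376] [ 0.50223231 -0.29518359  0.15131255] [ 0.49393459 -0.31591805  0.14852173] ((493.1362609863281, -317.73291015625), (45.61686706542969, 11.236371040344238), 77.79998016357422)
4519
((496.7405090332031, -318.17193603515625), (45.89949035644531, 119.08809661865234), 78.52032470703125) 0.12315473745734967
[[0.975, -0.215, -0.061, 0.513], [-0.224, -0.929, -0.293, -0.244], [0.006, 0.3, -0.954, 0.407], [0.0, 0.0, 0.0, 1.0]]
```

View pics/w1.png

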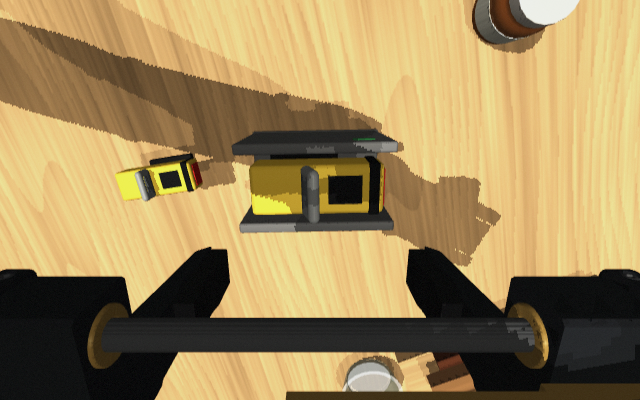

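The wrist view shows the dock and scanner at (315,185), with the ring bar at (311,193) and the window to the right. Going down on the ring.

>>> {"method": "carry_out", "body": {
  "linear": [
    [-0.003, 0.002, -0.03],
    [-0.003, 0.002, -0.06],
    [-0.003, 0.002, -0.09],
    [-0.003, 0.002, -0.115],
    [-0.003, 0.002, -0.133],
    [-0.003, 0.002, -0.133],
    [-0.003, 0.002, -0.133]
  ],
  "roll": [0.01, 0.015, 0.015, 0.015, 0.015, 0.015, 0.015],
  "gripper": 0.6
}}

```text
clock: 4.45
tool_pos: [0.4954, -0.3145, 0.1498]
eef_rot: [0.776, 0.631, 0.003, 0.003]
contact_force: [0.1, -0.4, 0.6]
opening: 0.6
```

>>> {"method": "carry_out", "body": {
  "linear": [
    [0, 0, 0],
    [0, 0, 0],
    [0, 0, 0],
    [0, 0, 0],
    [0, 0, 0],
    [0, 0, 0],
    [0, 0, 0],
    [0, 0, 0]
  ],
  "roll": [0, 0, 0, 0, 0, 0, 0, 0],
  "gripper": 0.0,
  "grip_force": 40
}}

```text
clock: 5.12
tool_pos: [0.4954, -0.3146, 0.15]
eef_rot: [0.776, 0.631, 0.003, 0.003]
contact_force: [-0.9, 0.3, 1.9]
opening: 0.099
```

>>> {"method": "carry_out", "body": {
  "linear": [
    [0, 0, 0.008],
    [0, 0, 0.016],
    [0, 0, 0.028],
    [0, 0, 0.04],
    [0, 0, 0.055],
    [0, 0, 0.07],
    [0, 0, 0.085],
    [0, 0, 0.1]
  ],
  "roll": [0, 0, 0, 0, 0, 0, 0, 0]
}}

```text
clock: 5.78
tool_pos: [0.495, -0.3144, 0.2511]
eef_rot: [0.776, 0.631, 0.003, 0.002]
contact_force: [0.1, 0.5, -2.8]
opening: 0.097
```

>>> {"method": "carry_out", "body": {
  "linear": [
    [0, 0, 0.015],
    [0, 0, 0.03],
    [0, 0, 0.045],
    [0, 0, 0.055],
    [0, 0, 0.06],
    [0, 0, 0.06]
  ],
  "roll": [0, 0, 0, 0, 0, 0]
}}

```text
clock: 6.28
tool_pos: [0.4953, -0.3146, 0.3122]
eef_rot: [0.776, 0.631, 0.004, 0.003]
contact_force: [1.0, -0.5, -4.2]
opening: 0.098
```

```bash
python3 - <<'E'
from h import *
s=status.get_state();print(s['tool_pos'],s['opening'],s['contact_force'])
p=snapshot('side');save(p,'s2',(250,180,450,360),4)
E
```

```text
[ 0.49531265 -0.31458819  0.31221733] 0.0984511550991472 [ 0.95454145 -0.48157339 -4.15929645]
```

View pics/s2.png

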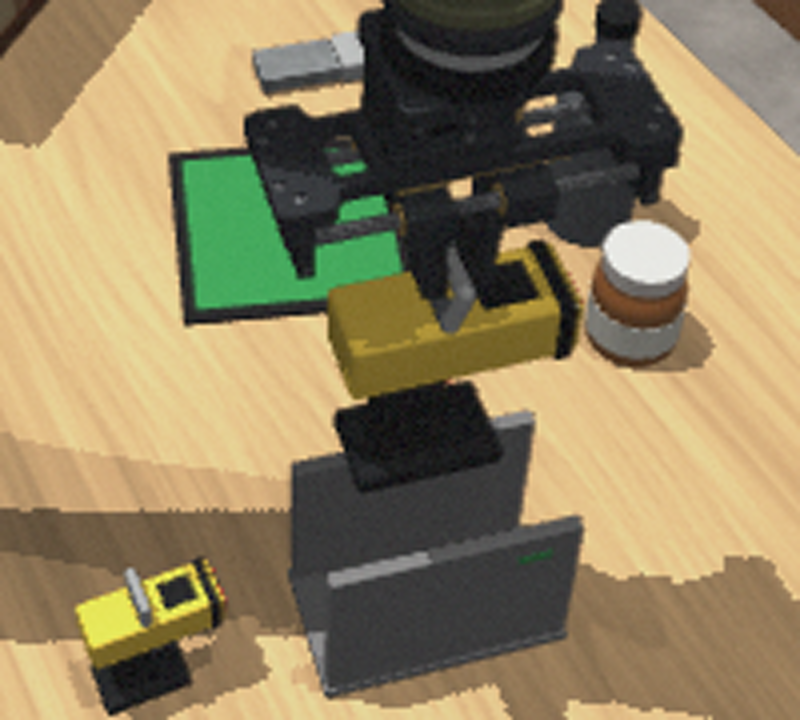

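The scanner hangs level from the ring, clear of the dock. Carrying it to the mat.

>>> {"method": "carry_out", "body": {
  "linear": [
    [0.001, 0.004, 0],
    [0.003, 0.012, 0],
    [0.006, 0.025, 0],
    [0.01, 0.043, 0],
    [0.015, 0.063, 0],
    [0.02, 0.083, 0],
    [0.025, 0.103, 0],
    [0.03, 0.123, 0]
  ],
  "roll": [0.01, 0.03, 0.07, 0.13, 0.19, 0.25, 0.31, 0.37]
}}

```text
clock: 7.0
tool_pos: [0.5253, -0.1877, 0.311]
eef_rot: [0.643, 0.765, 0.004, 0.001]
contact_force: [0.8, -0.8, -3.0]
opening: 0.095
```

>>> {"method": "carry_out", "body": {
  "linear": [
    [0.005, 0.02, 0],
    [0.01, 0.04, 0],
    [0.015, 0.06, 0],
    [0.02, 0.08, 0],
    [0.025, 0.1, 0],
    [0.03, 0.12, 0],
    [0.035, 0.14, -0.01],
    [0.039, 0.157, -0.02]
  ],
  "roll": [0.06, 0.12, 0.18, 0.24, 0.3, 0.36, 0.42, 0.48]
}}

```text
clock: 7.67
tool_pos: [0.5647, -0.0269, 0.2905]
eef_rot: [0.439, 0.898, 0.005, 0.0]
contact_force: [-1.2, 0.6, -3.1]
opening: 0.101
```

>>> {"method": "carry_out", "body": {
  "linear": [
    [0.004, 0.015, -0.01],
    [0.007, 0.026, -0.02],
    [0.009, 0.034, -0.03],
    [0.01, 0.038, -0.04],
    [0.01, 0.04, -0.05],
    [0.01, 0.04, -0.06],
    [0.01, 0.04, -0.065],
    [0.01, 0.04, -0.065]
  ],
  "roll": [0.05, 0.09, 0.12, 0.14, 0.15, 0.15, 0.15, 0.15]
}}

```text
clock: 8.33
tool_pos: [0.5737, 0.0117, 0.224]
eef_rot: [0.371, 0.928, 0.004, -0.001]
contact_force: [-0.0, -0.2, -2.8]
opening: 0.097
```

```bash
python3 - <<'E'
from h import *
s=status.get_state();q=s['eef_rot'];print(s['tool_pos'],s['opening'],s['contact_force'],np.degrees(2*np.arctan2(q[1],q[0]))-90,s['q'])
for n in ['side','scene']:
    p=snapshot(n);save(p,n+'3',(230,120,430,280),4)
    W=cloud(p);hsv=cv2.cvtColor(p['img'],cv2.COLOR_RGB2HSV);z=W[...,2];x=W[...,0];y=W[...,1]
    b=(x>.45)&(x<.7)&(abs(y)<.13)
    yel=b&(hsv[...,0]>20)&(hsv[...,0]<35)&(hsv[...,1]>150)&(z>.12)
    print(n,yel.sum(),cv2.minAreaRect(W[yel][:,:2].astype(np.float32)*1000),np.percentile(z[yel],[2,50,98]))
    dk=b&(p['img'].max(-1)<60)&(z>.06)&(z<.2); 
    print(dk.sum(),np.percentile(z[dk],[1,5,20,50]))
E
```

```text
[0.57369681 0.01172615 0.22401717] 0.09734696652662723 [-0.03759423 -0.16708491 -2.84735675] 46.39172050042015 [-0.06831472  0.66059791 -0.0473163   1.76512736  0.03168     0.71488617
  0.68011785]
side 461 ((572.6464233398438, 4.358299255371094), (110.71876525878906, 46.26436996459961), 46.314453125) [0.16454863 0.19464436 0.19962267]
368 [0.08305846 0.08652088 0.09189899 0.09525396]
scene 228 ((547.384521484375, 46.407047271728516), (105.28275299072266, 176.81689453125), 76.58604431152344) [0.16834896 0.20053782 0.60348017]
130 [0.08743484 0.08886853 0.09374513 0.09618734]
```

View pics/side3.png

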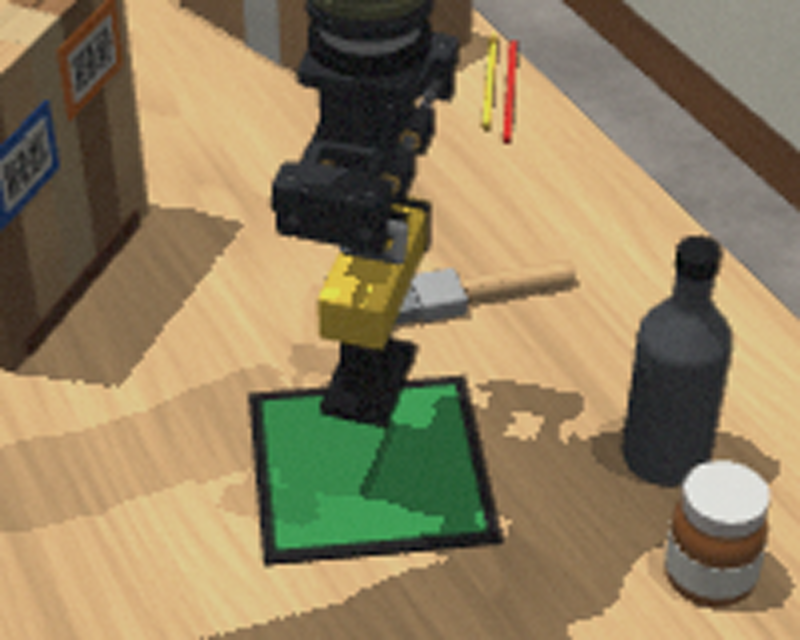

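View pics/scene3.png

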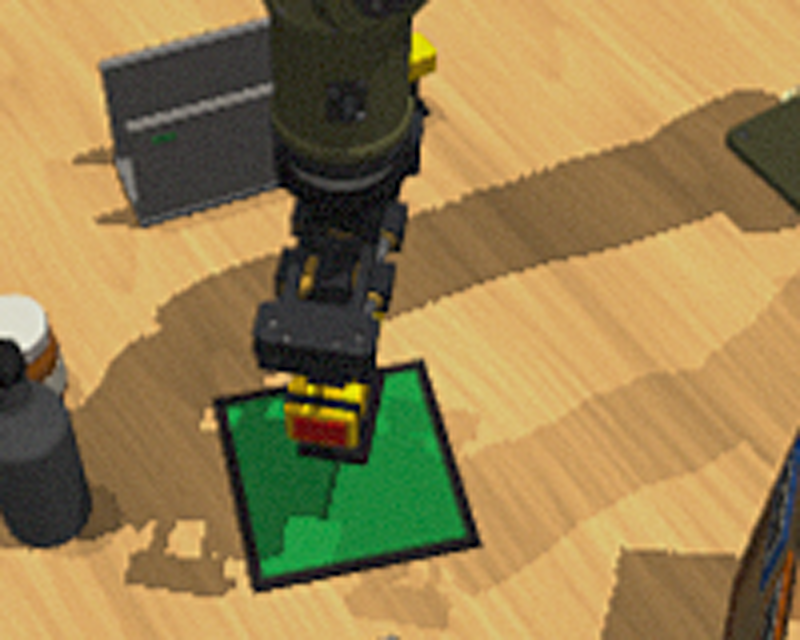

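>>> {"method": "carry_out", "body": {
  "linear": [
    [0, 0, -0.012],
    [0, 0, -0.026],
    [0, 0, -0.04],
    [0, 0, -0.052],
    [0, 0, -0.062],
    [0, 0, -0.069],
    [0, 0, -0.072],
    [0, 0, -0.074]
  ],
  "roll": [0, 0, 0, 0, 0, 0, 0, 0]
}}

```text
clock: 9.1
tool_pos: [0.5749, 0.012, 0.1515]
eef_rot: [0.371, 0.928, 0.005, 0.0]
contact_force: [0.3, 0.7, -2.2]
opening: 0.095
```

>>> {"method": "carry_out", "body": {
  "linear": [
    [0, 0, -0.001],
    [0, 0, -0.002],
    [0, 0, -0.003],
    [0, 0, -0.004],
    [0, 0, -0.004]
  ],
  "roll": [0, 0, 0, 0, 0]
}}

```text
clock: 9.52
tool_pos: [0.575, 0.0121, 0.1476]
eef_rot: [0.371, 0.928, 0.005, 0.0]
contact_force: [0.1, -0.5, -3.5]
opening: 0.096
```

>>> {"method": "carry_out", "body": {
  "linear": [
    [0, 0, -0.001],
    [0, 0, -0.002],
    [0, 0, -0.003],
    [0, 0, -0.003]
  ],
  "roll": [0, 0, 0, 0]
}}

```text
clock: 9.85
tool_pos: [0.576, 0.013, 0.1459]
eef_rot: [0.371, 0.929, 0.006, 0.001]
contact_force: [-1.1, 1.4, 6.7]
opening: 0.098
```

```bash
python3 - <<'E'
from h import *
s=status.get_state();print(s['tool_pos'],s['opening'],s['contact_force'])
for n in ['side','scene']:
    p=snapshot(n);save(p,n+'4',(270,150,390,270),5)
E
```

```text
[0.57598081 0.01295443 0.14589316] 0.09797130963414569 [-1.05238746  1.4031361   6.68782149]
```

View pics/side4.png

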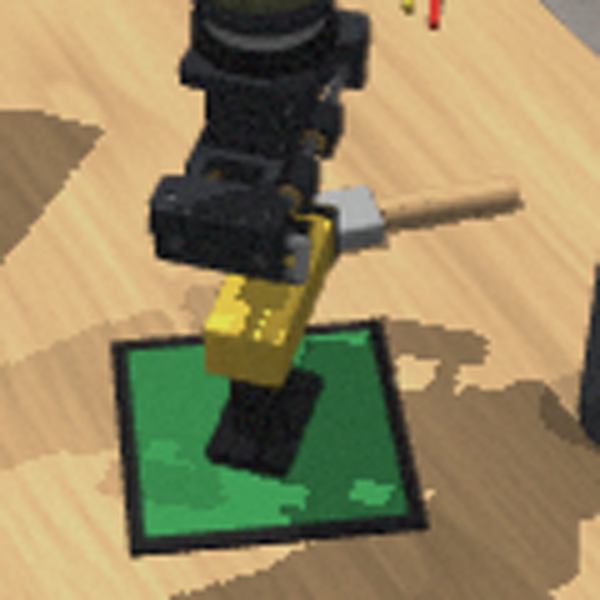

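The scanner is down on the mat (contact at z 0.146). Letting go and rising straight up.

>>> {"method": "carry_out", "body": {
  "linear": [
    [0, 0, 0],
    [0, 0, 0],
    [0, 0, 0],
    [0, 0, 0],
    [0, 0, 0],
    [0, 0, 0]
  ],
  "roll": [0, 0, 0, 0, 0, 0],
  "gripper": 0.5
}}

```text
clock: 10.45
tool_pos: [0.5759, 0.0128, 0.1458]
eef_rot: [0.371, 0.929, 0.006, 0.001]
contact_force: [-0.3, 0.2, -0.3]
opening: 0.493
```

>>> {"method": "carry_out", "body": {
  "linear": [
    [0, 0, 0.01],
    [0, 0, 0.02],
    [0, 0, 0.035],
    [0, 0, 0.06],
    [0, 0, 0.09],
    [-0.02, -0.02, 0.12],
    [-0.04, -0.04, 0.14],
    [-0.04, -0.04, 0.14]
  ],
  "roll": [0, 0, 0, 0, 0, 0, 0, 0]
}}

```text
clock: 11.12
tool_pos: [0.5346, -0.0323, 0.2908]
eef_rot: [0.374, 0.927, 0.005, 0.004]
contact_force: [-0.9, -1.2, 0.0]
opening: 0.502
```

```bash
cat > sc.py <<'E'
from h import *
def meas(n,tag,crop=None,s=1,zr=(.112,.126)):
    p=snapshot(n);save(p,n+tag,crop,s)
    W=cloud(p);hsv=cv2.cvtColor(p['img'],cv2.COLOR_RGB2HSV);z=W[...,2];x=W[...,0];y=W[...,1]
    b=(x>.45)&(x<.7)&(abs(y)<.13)
    yel=b&(hsv[...,0]>20)&(hsv[...,0]<35)&(hsv[...,1]>150)&(z>zr[0])&(z<zr[1])
    if yel.sum()>30: print(n,yel.sum(),cv2.minAreaRect(W[yel][:,:2].astype(np.float32)*1000),np.percentile(z[yel],[2,50,98]))
    r=b&(z>.132)&(z<.155)&(hsv[...,1]<60)
    if r.sum()>5: print('ring',r.sum(),cv2.minAreaRect(W[r][:,:2].astype(np.float32)*1000),z[r].max())
    return p,W
E
python3 - <<'E'
from sc import *
s=status.get_state();q=s['eef_rot'];print(s['tool_pos'],s['opening'],s['contact_force'],np.degrees(2*np.arctan2(q[1],q[0]))-90)
meas('wrist','5');meas('side','5',(270,150,390,270),5)
E
```

```text
[ 0.53460065 -0.03233472  0.29081862] 0.501929463285922 [-0.85140882 -1.18579119  0.0274874 ] 46.07385331276086
wrist 3701 ((579.1820678710938, 12.163902282714844), (118.78007507324219, 45.277156829833984), 46.61947250366211) [0.11483501 0.11919527 0.12081278]
ring 641 ((576.6871337890625, 9.492010116577148), (13.467865943908691, 44.951873779296875), 46.37996292114258) 0.1468499735988425
side 300 ((574.9908447265625, 6.210399627685547), (110.83314514160156, 46.760826110839844), 45.7000732421875) [0.11335799 0.11921942 0.12277646]
ring 65 ((576.1399536132812, 7.814640045166016), (12.939342498779297, 43.70132827758789), 42.256439208984375) 0.14710476167061948
```

View pics/side5.png

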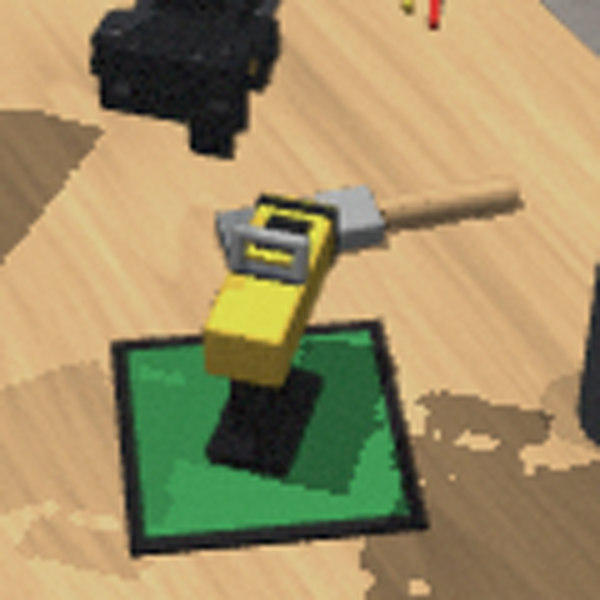

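View pics/wrist5.png

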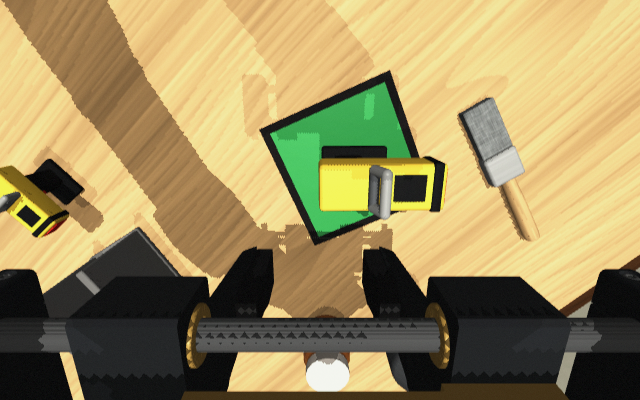

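The scanner stands upright on the mat, let go, with its origin about (0.568, 0.000) against a mat centre of (0.566, -0.002). The wrist view shows the barrel at (380,185) and the ring leaning slightly forward. Next I'll turn 90° to straddle the barrel.

>>> {"method": "carry_out", "body": {
  "linear": [
    [0.006, 0.006, 0],
    [0.012, 0.012, 0],
    [0.018, 0.018, 0],
    [0.024, 0.024, 0],
    [0.03, 0.03, 0],
    [0.036, 0.036, 0],
    [0.042, 0.041, 0],
    [0.042, 0.041, 0]
  ],
  "roll": [-0.12, -0.24, -0.36, -0.48, -0.6, -0.72, -0.84, -0.96],
  "gripper": 1.0
}}

```text
clock: 11.88
tool_pos: [0.5794, 0.0161, 0.2869]
eef_rot: [0.759, 0.651, 0.005, 0.005]
contact_force: [0.5, 0.2, -0.7]
opening: 0.998
```

>>> {"method": "carry_out", "body": {
  "linear": [
    [0, 0, 0],
    [0, 0, 0],
    [0, 0, 0],
    [0, 0, 0],
    [0, 0, 0],
    [0, 0, -0.02],
    [0, 0, -0.03],
    [0, 0, -0.03]
  ],
  "roll": [-0.12, -0.24, -0.36, -0.48, -0.6, -0.6, -0.6, -0.6]
}}

```text
clock: 12.55
tool_pos: [0.5778, 0.0177, 0.2539]
eef_rot: [0.917, 0.399, 0.0, 0.005]
contact_force: [-1.4, 0.6, -1.0]
opening: 1.0
```

```bash
python3 - <<'E'
from sc import *
s=status.get_state();q=s['eef_rot'];print(s['tool_pos'],s['opening'],s['contact_force'],np.degrees(2*np.arctan2(q[1],q[0]))-90,s['q'])
meas('wrist','6');
E
```

```text
[0.5778048  0.01767993 0.25391179] 1.0002305053242893 [-1.40241328  0.64358142 -1.04040296] -43.02970830601862 [-0.3490158   0.66109272  0.40594167  1.73840676 -0.3305208   0.80596027
 -0.54078559]
wrist 4992 ((579.8970947265625, 12.3360595703125), (119.01868438720703, 45.758880615234375), 46.39427185058594) [0.11648821 0.11921918 0.12073849]
ring 676 ((578.9063720703125, 11.241104125976562), (8.906490325927734, 45.17945861816406), 47.54539108276367) 0.14696657430741114
```

View pics/wrist6.png

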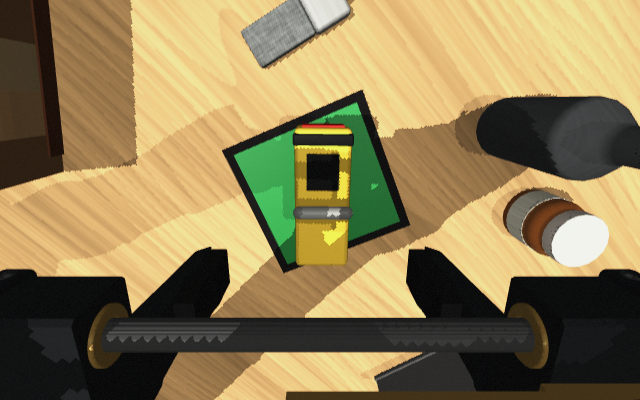

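>>> {"method": "carry_out", "body": {
  "linear": [
    [0.001, -0.007, -0.025],
    [0.001, -0.007, -0.05],
    [0.001, -0.007, -0.075],
    [0.001, -0.007, -0.1],
    [0.001, -0.007, -0.12],
    [0.001, -0.007, -0.135],
    [0.001, -0.007, -0.144],
    [0.001, -0.007, -0.144]
  ],
  "roll": [-0.01, -0.01, -0.01, -0.01, -0.01, -0.01, -0.01, -0.01]
}}

```text
clock: 13.27
tool_pos: [0.579, 0.0104, 0.1099]
eef_rot: [0.919, 0.394, 0.0, 0.005]
contact_force: [0.4, 1.4, 0.7]
opening: 0.995
```

>>> {"method": "carry_out", "body": {
  "linear": [
    [0, 0, 0],
    [0, 0, 0],
    [0, 0, 0],
    [0, 0, 0],
    [0, 0, 0],
    [0, 0, 0],
    [0, 0, 0],
    [0, 0, 0]
  ],
  "roll": [0, 0, 0, 0, 0, 0, 0, 0],
  "gripper": 0.0,
  "grip_force": 40
}}

```text
clock: 13.93
tool_pos: [0.579, 0.0106, 0.1102]
eef_rot: [0.919, 0.394, 0.0, 0.004]
contact_force: [-1.3, 0.1, 2.5]
opening: 0.516
```

```bash
python3 - <<'E'
from h import *
s=status.get_state();q=s['eef_rot'];print(s['tool_pos'],s['opening']*88,s['contact_force'],np.degrees(2*np.arctan2(q[1],q[0]))-90)
# label fit from the saved first images
d=np.load('p0.npz')
for n in ['scene','side']:
    p={k:d[n+k] for k in ['img','range_z','fx','fy','cx','cy','world_from_camera']}
    W=cloud(p);hsv=cv2.cvtColor(p['img'],cv2.COLOR_RGB2HSV)
    for c in ['or','bl']:
        h=hsv[...,0]
        m=(W[...,2]>.1)&(W[...,2]<.26)&(W[...,0]>.33)&(W[...,0]<.6)&(W[...,1]>.15)&(W[...,1]<.45)
        ye=np.array([np.cos(np.radians(39.4)),np.sin(np.radians(39.4))]);xe=np.array([-ye[1],ye[0]])
        lat=(W[...,:2]-[.4335,.3035])@ye; dep=(W[...,:2]-[.4335,.3035])@xe
        m&=(dep<-.015)
        if c=='or': m&=(h>=4)&(h<=14)&(hsv[...,1]>150)
        else: m&=(h>100)&(h<125)&(hsv[...,1]>120)
        if m.sum()<5: continue
        P=lambda a:np.round(np.percentile(a,[1,5,50,95,99]),4)
        print(n,c,m.sum(),'lat',P(lat[m]),'dep',P(dep[m]),'z',P(W[...,2][m]))
E
```

```text
[0.5789963  0.01063537 0.11015935] 45.37346530529735 [-1.2856167   0.06775241  2.52393847] -43.604022539003545
scene or 114 lat [-0.0993 -0.0737  0.0603  0.0973  0.0996] dep [-0.0243 -0.0241 -0.0223 -0.0208 -0.0179] z [0.1094 0.1216 0.228  0.251  0.2541]
scene bl 40 lat [-0.0859 -0.082  -0.033  -0.0096 -0.0093] dep [-0.0247 -0.0246 -0.0233 -0.0224 -0.0219] z [0.1445 0.156  0.198  0.2014 0.2015]
side or 123 lat [0.0099 0.0117 0.0473 0.0931 0.0945] dep [-0.0263 -0.0254 -0.0234 -0.0201 -0.019 ] z [0.1605 0.164  0.2083 0.2266 0.2282]
side bl 114 lat [-0.0954 -0.0943 -0.0618 -0.0141 -0.0103] dep [-0.0266 -0.0261 -0.0237 -0.0213 -0.0209] z [0.1334 0.135  0.18   0.1977 0.199 ]
```

Grip at 45.4 mm on the barrel, against 46 mm given. Lifting, then turning toward the label.

>>> {"method": "carry_out", "body": {
  "linear": [
    [0, 0, 0.006],
    [0, 0, 0.015],
    [0, 0, 0.03],
    [0, 0, 0.048],
    [0, 0, 0.066],
    [0, 0, 0.082],
    [0, 0.005, 0.092],
    [0, 0.015, 0.096]
  ],
  "roll": [0, 0, 0, 0, 0.05, 0.12, 0.2, 0.3]
}}

```text
clock: 14.6
tool_pos: [0.5797, 0.0237, 0.2085]
eef_rot: [0.85, 0.527, 0.002, 0.006]
contact_force: [0.8, -0.0, -4.1]
opening: 0.519
```

>>> {"method": "carry_out", "body": {
  "linear": [
    [0.002, 0.015, 0],
    [0.004, 0.03, 0],
    [0.006, 0.048, 0],
    [0.008, 0.066, 0],
    [0.01, 0.084, 0],
    [0.012, 0.102, 0],
    [0.013, 0.12, 0],
    [0.014, 0.138, 0]
  ],
  "roll": [0.1, 0.2, 0.3, 0.4, 0.5, 0.6, 0.7, 0.8]
}}

```text
clock: 15.27
tool_pos: [0.5934, 0.162, 0.2089]
eef_rot: [0.575, 0.818, 0.004, 0.005]
contact_force: [-0.4, 0.3, -3.0]
opening: 0.517
```

```bash
python3 - <<'E'
from h import *
s=status.get_state();q=s['eef_rot'];print(s['tool_pos'],s['opening']*88,s['contact_force'],np.degrees(2*np.arctan2(q[1],q[0]))-90,s['q'])
p=snapshot('side');save(p,'side7',(200,90,400,250),4)
W=cloud(p)
d=tip_of(p,'label_orange');print([(x['confidence'],x['pixel'],W[int(x['pixel'][1]),int(x['pixel'][0])]) for x in d])
E
```

```text
[0.59336457 0.16203501 0.2088869 ] 45.48915993655158 [-0.40229136  0.25119095 -3.02249853] 19.73912849570347 [-0.38645092  0.72926787  0.07666914  1.66591934 -0.07064412  0.73756971
  0.06703596]
[(0.73, [252.3, 131.8], array([0.48782702, 0.31536204, 0.20814285]))]
```

View pics/side7.png

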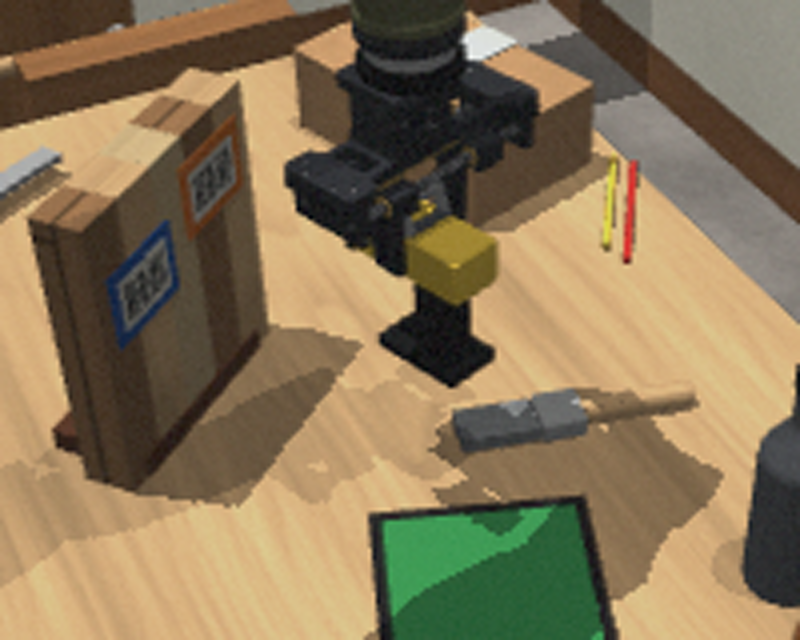

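```bash
python3 - <<'E'
from h import *
from scipy.optimize import least_squares
p=snapshot('side')
W=cloud(p);im=p['img'];hsv=cv2.cvtColor(im,cv2.COLOR_RGB2HSV)
m=(hsv[...,0]>=4)&(hsv[...,0]<=14)&(hsv[...,1]>150)&(hsv[...,2]>90)
roi=np.zeros_like(m);roi[112:156,240:264]=1;m&=roi
pix=np.argwhere(m)[:,::-1];print(len(pix),pix.min(0),pix.max(0),cv2.minAreaRect(pix.astype(np.float32)))
ye=np.array([np.cos(np.radians(39.4)),np.sin(np.radians(39.4)),0]);n=np.array([ye[1],-ye[0],0])
def corners(lat,z,w=.042,h=.032):
    c=np.array([.4335,.3035,0])+lat*ye+.0245*n+[0,0,z]
    return np.array([c+a*w*ye+b*h*np.array([0,0,1]) for a,b in [(-1,1),(1,1),(1,-1),(-1,-1)]])
# best IoU-like: border model
best=[]
for lat in np.arange(.04,.066,.001):
  for z in np.arange(.18,.215,.001):
    a=np.zeros((1600,2560),np.uint8)
    cv2.fillPoly(a,[np.int32(proj(p,corners(lat,z))*4+2)],1);cv2.fillPoly(a,[np.int32(proj(p,corners(lat,z,.035,.025))*4+2)],0)
    a=cv2.resize(a.astype(np.float32),(640,400),interpolation=cv2.INTER_AREA)
    best.append(((a*m).sum()/(a+m-a*m).sum(),lat,z))
best.sort();print(best[-5:])
s=best[-1];print(proj(p,corners(s[1],s[2])))
v=cv2.resize(im[100:170,225:285,::-1],None,fx=8,fy=8,interpolation=cv2.INTER_CUBIC)
cv2.polylines(v,[np.int32((proj(p,corners(s[1],s[2]))-[225,100]+.5)*8)],True,(0,255,0),1);cv2.imwrite('pics/fit.png',v)
E
```

```text
72 [245 119] [260 149] ((252.02052307128906, 133.55477905273438), (13.661365509033203, 29.468767166137695), 42.87890625)
[(np.float32(0.42872173), np.float64(0.05100000000000001), np.float64(0.199)), (np.float32(0.4329049), np.float64(0.05000000000000001), np.float64(0.198)), (np.float32(0.43487287), np.float64(0.05000000000000001), np.float64(0.199)), (np.float32(0.43878657), np.float64(0.05100000000000001), np.float64(0.197)), (np.float32(0.45396826), np.float64(0.05100000000000001), np.float64(0.198))]
[[243.9903589  131.62019966]
 [258.05889184 117.8007375 ]
 [260.19876674 135.23481956]
 [246.6887797  149.3329687 ]]
```

View pics/fit.png

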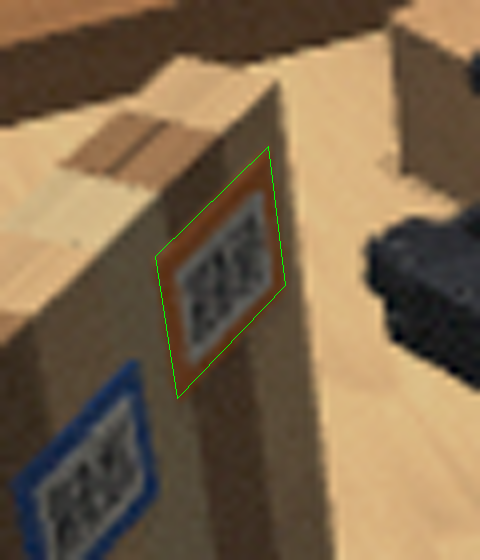

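The fitted outline sits about 1–2 px up and left of the orange border. I take the label centre as (0.490, 0.318, 0.196).

>>> {"method": "carry_out", "body": {
  "linear": [
    [0, 0.006, -0.001],
    [0, 0.012, -0.002],
    [-0.001, 0.018, -0.003],
    [-0.001, 0.024, -0.004],
    [-0.001, 0.028, -0.004],
    [-0.001, 0.031, -0.004],
    [-0.001, 0.031, -0.004],
    [-0.001, 0.031, -0.004]
  ],
  "roll": [0.06, 0.13, 0.2, 0.26, 0.31, 0.344, 0.344, 0.344]
}}

```text
clock: 16.08
tool_pos: [0.5922, 0.1931, 0.2047]
eef_rot: [0.429, 0.903, 0.004, 0.004]
contact_force: [0.6, -0.2, -4.3]
opening: 0.516
```

```bash
python3 - <<'E'
from h import *
s=status.get_state();q=s['eef_rot'];print(s['tool_pos'],s['opening']*88,s['contact_force'],np.degrees(2*np.arctan2(q[1],q[0]))-90)
for n,c in [('side',(200,90,400,250)),('scene',(260,200,460,360)),('wrist',None)]:
    p=snapshot(n);save(p,n+'8',c,4 if c else 1)
    W=cloud(p);hsv=cv2.cvtColor(p['img'],cv2.COLOR_RGB2HSV);z=W[...,2];x=W[...,0];y=W[...,1]
    b=(x>.5)&(x<.68)&(y>.1)&(y<.28)
    ye=b&(hsv[...,0]>20)&(hsv[...,0]<35)&(hsv[...,1]>150)&(z>.15)&(z<.23)
    print(n,ye.sum(),cv2.minAreaRect(W[ye][:,:2].astype(np.float32)*1000) if ye.sum()>10 else 0,np.percentile(z[ye],[1,10,50,90,99]) if ye.sum()>10 else 0)
    for nm in ['lens','label_orange']:
        d=tip_of(p,nm)
        for e in d[:2]:
            u,v=np.int32(np.round(e['pixel']));print(nm,e['confidence'],e['pixel'],W[v,u])
E
```

```text
[0.59218792 0.19307822 0.2047326 ] 45.44000407330693 [ 0.60139997 -0.17031267 -4.28545402] 39.131367772626334
side 377 ((591.1502075195312, 190.03564453125), (48.81765365600586, 116.95060729980469), 38.32050323486328) [0.1779648  0.18490884 0.20508135 0.21440629 0.21616104]
lens 0.74 [280.6, 138.5] [0.51473661 0.13864291 0.27899712]
lens 0.72 [308.2, 328.8] [ 0.39379473 -0.26317086  0.00309045]
label_orange 0.6 [252.9, 130.6] [0.49298058 0.32229508 0.20260816]
scene 392 ((593.544677734375, 195.89849853515625), (45.481231689453125, 118.62275695800781), 38.927040100097656) [0.18466325 0.19689782 0.21590178 0.21786394 0.21938982]
lens 0.72 [376.8, 268.5] [0.56085821 0.24648717 0.20862775]
lens 0.55 [316.0, 143.6] [ 0.35072884 -0.32656585  0.00194744]
label_orange 0.65 [420.6, 280.4] [0.49517765 0.32247445 0.20431318]
wrist 14770 ((588.6787109375, 198.02041625976562), (49.9478759765625, 112.82646942138672), 38.224124908447266) [0.20942502 0.21256874 0.21378362 0.21458494 0.21525185]
lens 0.56 [319.4, 142.9] [0.5532683  0.24255309 0.20579997]
```

View pics/wrist8.png

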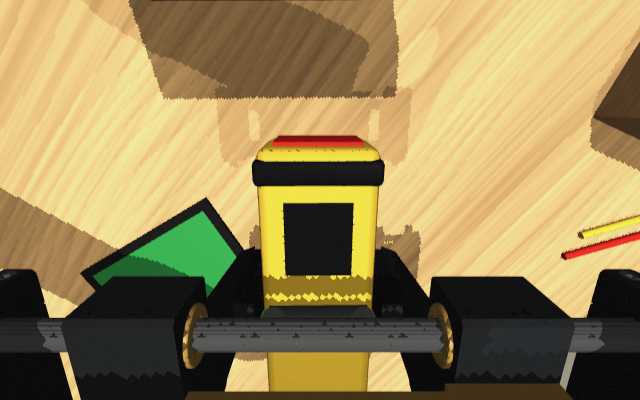

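View pics/scene8.png

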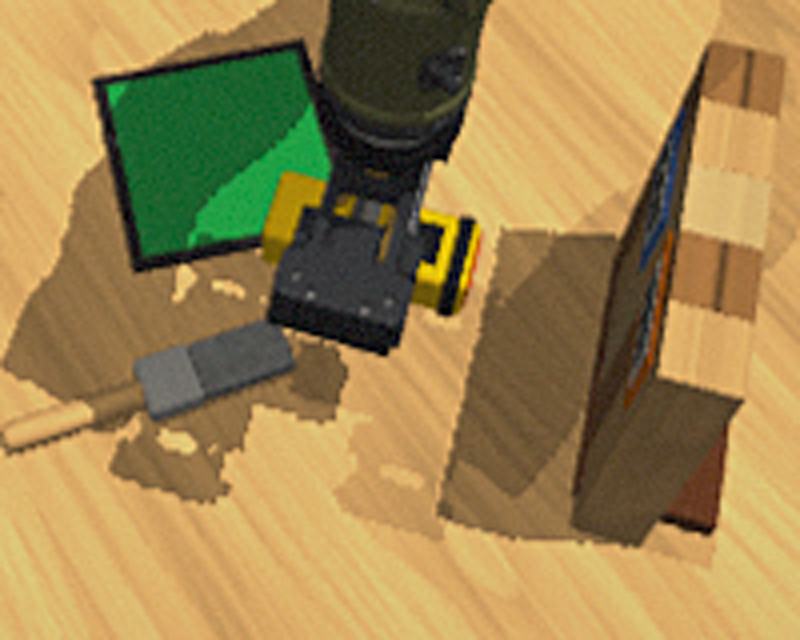

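View pics/side8.png

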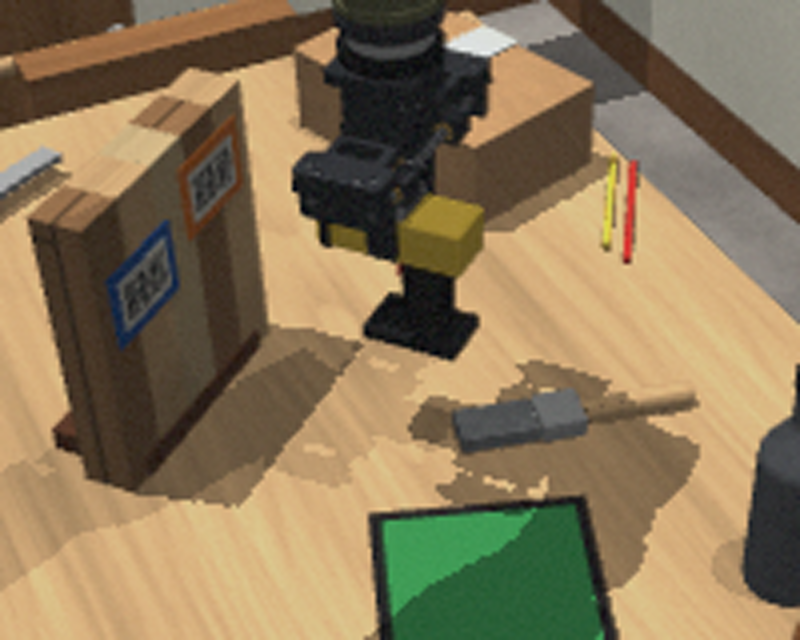

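```bash
python3 - <<'E'
from h import *
for n in ['wrist','scene']:
    p=snapshot(n)
    W=cloud(p);hsv=cv2.cvtColor(p['img'],cv2.COLOR_RGB2HSV);z=W[...,2];x=W[...,0];y=W[...,1]
    b=(x>.5)&(x<.68)&(y>.1)&(y<.28)&(hsv[...,0]>20)&(hsv[...,0]<35)&(hsv[...,1]>150)&(z>.205)&(z<.225)
    P=W[b];ax=np.array([np.cos(np.radians(129)),np.sin(np.radians(129))]);t=(P[:,:2]-[.592,.1935])@ax;l=(P[:,:2]-[.592,.1935])@[-ax[1],ax[0]]
    A=np.c_[t,l,np.ones(len(t))]
    w=np.ones(len(t),bool)
    for _ in range(4):
        c=np.linalg.lstsq(A[w],P[w,2],rcond=None)[0];w=abs(A@c-P[:,2])<.0015
    print(n,c,w.sum(),'lat range',np.percentile(l[w],[1,99]),'t',np.percentile(t[w],[1,99]))
s=status.get_state();print(s['tool_pos'],s['clock'],s['qd'].round(3))
E
```

```text
wrist [1.99841229e-05 8.65296364e-04 2.13814503e-01] 13489 lat range [-0.0221291   0.02084291] t [-0.04716749  0.06048759]
scene [0.00197521 0.03022943 0.21618636] 211 lat range [-0.02464754  0.01870112] t [-0.05678838  0.05955862]
[0.59214961 0.1943108  0.20469826] 16.6333 [-0.001 -0.     0.    -0.001 -0.001  0.    -0.001]
```

The barrel is level. The lens is at about (0.554, 0.240, 0.1955), roughly 0.10 m from the label centre and on its axis to within about 2 mm. Holding.

>>> {"method": "carry_out", "body": {
  "linear": [
    [0, 0, 0],
    [0, 0, 0],
    [0, 0, 0],
    [0, 0, 0],
    [0, 0, 0],
    [0, 0, 0],
    [0, 0, 0],
    [0, 0, 0]
  ],
  "roll": [0, 0, 0, 0, 0, 0, 0, 0]
}}

```text
clock: 17.3
tool_pos: [0.5922, 0.1943, 0.2047]
eef_rot: [0.428, 0.904, 0.005, 0.003]
contact_force: [-0.1, -0.7, -3.1]
opening: 0.521
```

>>> {"method": "carry_out", "body": {
  "linear": [
    [0, 0, 0],
    [0, 0, 0],
    [0, 0, 0],
    [0, 0, 0],
    [0, 0, 0],
    [0, 0, 0],
    [0, 0, 0],
    [0, 0, 0]
  ],
  "roll": [0, 0, 0, 0, 0, 0, 0, 0]
}}

```text
clock: 17.97
tool_pos: [0.5922, 0.1943, 0.2047]
eef_rot: [0.428, 0.904, 0.005, 0.003]
contact_force: [0.5, -0.8, -3.1]
opening: 0.521
```

>>> {"method": "carry_out", "body": {
  "linear": [
    [0, 0, 0],
    [0, 0, 0],
    [0, 0, 0],
    [0, 0, 0],
    [0, 0, 0],
    [0, 0, 0],
    [0, 0, 0],
    [0, 0, 0]
  ],
  "roll": [0, 0, 0, 0, 0, 0, 0, 0]
}}

```text
clock: 18.63
tool_pos: [0.5922, 0.1943, 0.2047]
eef_rot: [0.428, 0.904, 0.005, 0.003]
contact_force: [0.6, -0.4, -3.8]
opening: 0.517
```

>>> {"method": "carry_out", "body": {
  "linear": [
    [0, -0.004, 0],
    [0, -0.012, 0],
    [-0.001, -0.024, 0],
    [-0.003, -0.04, 0],
    [-0.004, -0.057, 0],
    [-0.006, -0.074, 0],
    [-0.007, -0.091, 0],
    [-0.009, -0.108, 0]
  ],
  "roll": [-0.03, -0.1, -0.2, -0.3, -0.4, -0.5, -0.6, -0.7]
}}

```text
clock: 19.3
tool_pos: [0.5832, 0.0853, 0.2049]
eef_rot: [0.714, 0.7, 0.004, 0.005]
contact_force: [0.5, 0.0, -3.2]
opening: 0.52
```

>>> {"method": "carry_out", "body": {
  "linear": [
    [-0.001, -0.016, 0],
    [-0.003, -0.032, 0],
    [-0.004, -0.046, 0],
    [-0.005, -0.058, 0],
    [-0.006, -0.068, 0],
    [-0.007, -0.076, 0],
    [-0.007, -0.079, 0],
    [-0.007, -0.079, 0]
  ],
  "roll": [-0.1, -0.2, -0.3, -0.4, -0.5, -0.6, -0.7, -0.74]
}}

```text
clock: 19.97
tool_pos: [0.5762, 0.0048, 0.2052]
eef_rot: [0.921, 0.39, 0.002, 0.007]
contact_force: [-0.2, 0.9, -4.2]
opening: 0.518
```

>>> {"method": "carry_out", "body": {
  "linear": [
    [0, 0, -0.01],
    [0, 0, -0.025],
    [0, 0, -0.04],
    [0, 0, -0.055],
    [0, 0, -0.068],
    [0, 0, -0.077],
    [0, 0, -0.082],
    [0, 0, -0.084]
  ],
  "roll": [0, 0, 0, 0, 0, 0, 0, 0]
}}

```text
clock: 20.63
tool_pos: [0.5759, 0.0047, 0.1202]
eef_rot: [0.921, 0.391, 0.001, 0.006]
contact_force: [0.0, -0.0, -3.6]
opening: 0.521
```

```bash
python3 - <<'E'
from sc import *
s=status.get_state();q=s['eef_rot'];print(s['tool_pos'],s['opening']*88,s['contact_force'],np.degrees(2*np.arctan2(q[1],q[0]))-90)
meas('side','9',(270,150,390,270),5,(.1,.145))
E
```

```text
[0.57590695 0.00474824 0.12019658] 45.87180958232774 [ 0.04371182 -0.01556518 -3.64572448] -44.02343276300268
side 380 ((571.1358642578125, 0.09360504150390625), (112.55733489990234, 47.42833709716797), 47.82078552246094) [0.10140151 0.12825016 0.13189826]
ring 148 ((570.4486083984375, -0.48482513427734375), (59.72492980957031, 61.97330093383789), 85.86205291748047) 0.15490677621737192
```

View pics/side9.png

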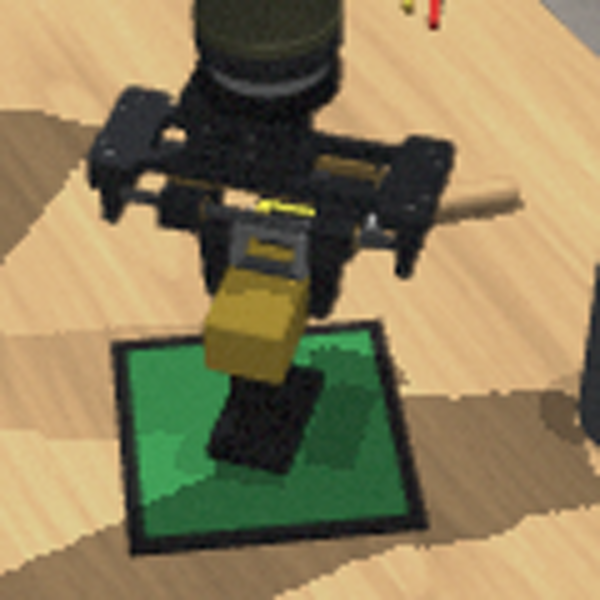

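>>> {"method": "carry_out", "body": {
  "linear": [
    [0, 0, -0.003],
    [0, 0, -0.006],
    [0, 0, -0.008],
    [0, 0, -0.009],
    [0, 0, -0.01],
    [0, 0, -0.0105],
    [0, 0, -0.0105]
  ],
  "roll": [0, 0, 0, 0, 0, 0, 0]
}}

```text
clock: 21.27
tool_pos: [0.5762, 0.0048, 0.1102]
eef_rot: [0.921, 0.391, 0.002, 0.007]
contact_force: [0.0, -0.0, -3.1]
opening: 0.522
```

>>> {"method": "carry_out", "body": {
  "linear": [
    [0, 0, -0.001],
    [0, 0, -0.0015],
    [0, 0, -0.002],
    [0, 0, -0.002]
  ],
  "roll": [0, 0, 0, 0]
}}

```text
clock: 21.6
tool_pos: [0.5763, 0.0048, 0.11]
eef_rot: [0.921, 0.39, 0.002, 0.006]
contact_force: [-3.4, 1.2, 12.4]
opening: 0.516
```

Contact at 12 N upward, so it is standing. Releasing and rising straight up.

>>> {"method": "carry_out", "body": {
  "linear": [
    [0, 0, 0.001],
    [0, 0, 0.001],
    [0, 0, 0.001],
    [0, 0, 0.001],
    [0, 0, 0.001],
    [0, 0, 0.001],
    [0, 0, 0.001],
    [0, 0, 0.001]
  ],
  "roll": [0, 0, 0, 0, 0, 0, 0, 0],
  "gripper": 1.0
}}

```text
clock: 22.27
tool_pos: [0.5763, 0.0048, 0.1109]
eef_rot: [0.921, 0.39, 0.002, 0.006]
contact_force: [-0.1, -0.6, -0.4]
opening: 1.001
```

>>> {"method": "carry_out", "body": {
  "linear": [
    [0, 0, 0.01],
    [0, 0, 0.025],
    [0, 0, 0.045],
    [0, 0, 0.075],
    [0, 0, 0.105],
    [0, 0, 0.14],
    [-0.02, 0, 0.16],
    [-0.04, 0, 0.16]
  ],
  "roll": [0, 0, 0, 0, 0, 0, 0, 0]
}}

```text
clock: 22.93
tool_pos: [0.5391, 0.0041, 0.2759]
eef_rot: [0.921, 0.39, 0.007, 0.008]
contact_force: [-0.2, -0.8, -0.5]
opening: 1.001
```

>>> {"method": "carry_out", "body": {
  "linear": [
    [0, 0, 0],
    [0, 0, 0],
    [0, 0, 0]
  ],
  "roll": [0, 0, 0]
}}

```text
clock: 23.18
tool_pos: [0.5397, 0.0042, 0.2764]
eef_rot: [0.921, 0.39, 0.007, 0.008]
contact_force: [0.4, 0.1, 0.8]
opening: 1.0
```

```bash
python3 - <<'E'
from sc import *
s=status.get_state();print(s['tool_pos'],s['opening'],s['contact_force'],s['clock'],abs(s['qd']).max())
meas('wrist','10');meas('side','10')
E
```

```text
[0.53974929 0.00415994 0.27640103] 1.000296553785256 [0.38475769 0.08351644 0.82668548] 23.1833 0.02409349210309822
wrist 4635 ((577.4691772460938, 5.523582458496094), (119.91121673583984, 45.86947250366211), 45.97499465942383) [0.11585892 0.11923957 0.12087914]
ring 671 ((575.2759399414062, 3.3216400146484375), (12.715943336486816, 45.193626403808594), 45.90692901611328) 0.14645033005888064
side 307 ((573.285888671875, -0.185943603515625), (111.12358856201172, 46.02388000488281), 45.735042572021484) [0.11304322 0.11924008 0.12266966]
ring 71 ((574.603759765625, 1.9875259399414062), (15.735295295715332, 44.11146545410156), 47.534820556640625) 0.14857560334608677
```

View pics/side10.png

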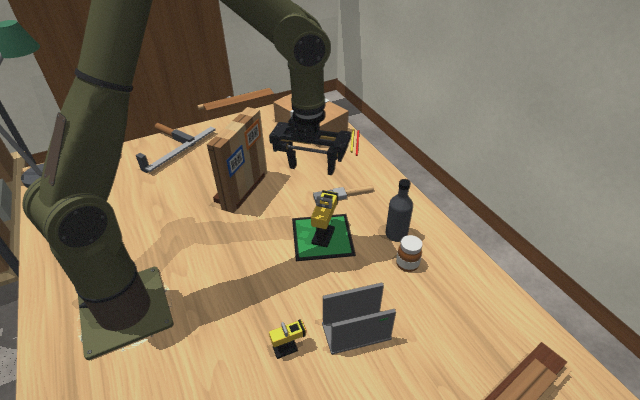

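The scanner stands upright at side (323,220), in the middle of the mat. Its barrel top is level at z 0.119 and its origin is about (0.567, -0.005). The flask (399,214), jar (410,254) and brush (340,195) are where they were at the start. Handing in.

```bash
python3 -c "
from h import *
print(finish_job())"
```

```text
the job is handed in; nothing more can be done
None
```

I did every step of the task and handed the job in at about 23 s of the 67 s allowed. `finish_job` reports no verdict, so these results come from my own measurements.

- **Ring lift:** I lifted the full-size scanner out of the dock by its ring. I set it down upright with its origin about 3 mm from the mat centre and let go.
- **Aim:** I took it by the barrel with 40 N and held it level, with the window about 10 cm from the orange label. By my measurements the beam was about 2 mm off the label's centre and within 1° of square. I held it there for over 2 s.
- **Return:** I set it back on the mat and released it. The last pictures put its origin within about 5 mm of the mat centre. Its barrel top is at z 0.119, close to the 0.120 expected when it stands, and it looks upright. The gripper is open and about 14 cm above the barrel.
- **Bystanders:** The flask, jar and brush look unmoved in the last side picture. I checked that by eye and did not measure their positions again.

**Disagreements:** The label network put the orange label's centre 6 to 12 mm higher than my own fit of its border (z 0.203–0.208 against 0.196). I used the fit, because its outline lay within 1–2 px of the border in the enlarged crop. The side and wrist cameras differed by up to about 7 mm on the barrel's centre; I used the wrist value. The side camera's outline is about 8 mm too short, which explains part of the difference.

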